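# Flat battery out of the bench stirrer and onto charge

## Robot

A 6-joint arm with a two-finger parallel gripper is mounted at the origin on the work surface. World frame = base frame: x ahead of the robot, y to its left, z up, the work surface at z = 0. Lengths are in m, angles in degrees, forces in N, time in s.
With the tool pointing down it reaches from about 0.4 to 0.825 m from the base axis. Payload 7 kg.
Tool frame: the origin (TCP) lies midway between the tips of the shut fingers; the grasp point (between the pads) lies 19 mm behind it; z points along the fingers, y is the line along which they close (so a half turn about z gives the same grasp; the last joint's range is limited). The gripper opens to 88 mm and grips with 3 to 60 N. Pads are 19 mm wide; open, the fingers measure 130 mm over their backs; the gripper's body (78 mm by 193 mm) begins 47 mm behind the grasp point.
Start: joints at [92.195, 20.546, 0.682, 0, -70.136, -16.507], TCP at [0.167, 0.654, 0.227] pointing down, gripper open.
Joint ranges: [-176.03, 176.03], [-82.01, 121.73], [-58.28, 71.71], [-173.87, 95.51], [-174.79, -0.11], [-173.66, 173.66]. Speed limits (degrees/s): [136.94, 136.94, 172.46, 180, 180, 180].

## Interface

Orientations are given as [roll, pitch, yaw] about the fixed x, y, z axes, in that order (R = Rz(yaw) Ry(pitch) Rx(roll)).
In Python, from plant import r gives the robot as it stands. The module is installed in compiled form; this text tells all that it offers.
- The arm moves only by the tool play_rows, never from a script. Its argument "rows" is a list of rows, each an object with "slide": the shift along the tool's x, y, z as a fraction of full scale, a list of three; "delta_rot": the turn, a rotation vector about the tool's x, y, z as a fraction of full scale, a list of three; "fingers": the opening, from -1 (shut) to 1 (fully open). In form: [{"slide": [x, y, z], "delta_rot": [rx, ry, rz], "fingers": fingers}, ...]. A call has 1 to 8 rows; each row shifts and turns the commanded pose from where the row before left it, along the tool's axes as they then stand; what a row does not reach is not made up. Full scale, the value 1, is 0.15 m for a shift and 0.08 rad for a turn. A row lasts 1/8 s, in which the tool goes at most 62.5 mm and 10.7 degrees, less where a joint would pass 70% of its speed; a pose out of reach is approached as far as the arm can. A call with a number of a shift or a turn outside -1 to 1 is refused whole. A call with a gripper value outside its range is refused whole. The fingers move at their own pace and stop on an object; "squeeze" is the grip in N (left out, the last holds). Time passes only in rows, so rows that do not move let the fingers close. It gives the time, the measured TCP pose, the force, the opening and the grip force at its end, in the units of the state.
- r.get_state(): the state, without advancing time (a new reading comes with each control period).
- r.capture(name): name is "scene" or "side" or "wrist"; returns a dict with "image" (400x640x3 uint8, blue, green, red), "fx", "fy", "cx", "cy" (pixels), "R" (3x3) and "t" (3): a world point X has camera coordinates R X + t; the wrist camera has in their place "T_tool_cam" (4x4, takes a point from camera to tool coordinates, whose origin is the TCP and whose axes are the flange's). Camera axes: x right, y down, z forward; pixel columns grow to the right and rows downward; lengths in m; the calibration is good to about 2 mm. A picture is of the moment at which its call begins: read the wrist's pose just before it. There is no depth.
- r.close_job(): hands the job in; it is judged then, once.
The state is a dict: "time_s": time; "joints": joint angles; "qd": joint speeds; "joint_torque": joint torques, N m; "tcp_pos": TCP position; "eef_rot": TCP orientation; "contact_force": force on the tool from outside, world axes, zero at the start; "moment": the same for the moment, N m; "gripper_width": finger opening in m; "gripper_force": force on a finger pad.
Only numpy, scipy, OpenCV 4.12 (cv2) and the standard library are available. Lean on these libraries where they do the work, as an engineer would, in place of code of your own. Each camera call takes 0.05 s, during which the arm holds its last target. There are 200 camera calls.

## Task

The battery of the bench stirrer is flat: put it on charge. Press the pack's orange snap tab in and, with the tab held in, lift the pack straight up out of the stirrer without yanking on the latch; then put it upright into the bay of the yellow multi-fit charger, tab on the side with the steel latch bar (its floor may be clamped higher or lower than you expect), and push it down gently, by feel, until it clicks in fully home and the tab has sprung out again. Straining the pack hard against the stirrer or the charger breaks the latch or the terminals; leave the tins, bottle, lid and screwdriver where they are.

Things in the scene. Friction and masses are not known exactly. Their poses are not given: they have to be found in the camera images.
- pack_grip (a point): Point to grip the battery pack: a grey upright block (blue band) 48 (own x) x 74 x 108 mm, about 0.6 kg, that starts latched in the stirrer with its upper 60 mm standing out. The point lies 77 mm above its underside, 1 mm to own -x of its middle: the centre of a pinch along own x on the pressed tab and the back. Own z is up, own -x is the tab's side.
- tab_pad (a point): Middle of the outer face of the pack's orange snap tab (20 mm wide, 30 mm high), on the pack's own -x side, 77 mm above its underside. Out, it stands 8 mm proud of the block; it slides straight in by 6 mm to a stop (1.2 N at first, 2.4 N at the stop). Pack across tab and back: 56 mm with the tab out, 50 mm with it in.
- pack_hook (a point): Outer top edge of the hook on the tab (tab out), 35 mm above the pack's underside, 4 mm proud of its -x face, 18 mm wide, 6 mm high. It catches under the steel latch bar of a bay by 3 mm; with the tab in by 4 mm or more it is clear.
- pack_top (a point): Middle of the pack's flat top, 108 mm above its underside (black strip with 4 charge lamps beside it). Same axes as pack_grip. A push here leaves the tab free to snap out.
- tab (a joint): Travel of the snap tab into the pack: 0 = sprung right out (so also when latched), 0.006 m = fully pressed; about 0.003 while its hook rubs on a latch bar, that is, not yet latched.
- stirrer_bay (a point): Centre of the mouth of the stirrer's battery bay, a black upright well, mouth 70 mm above the bench, walls 8 mm, 50 mm deep, 1 mm of play all round the pack; own -x is the latch bar's side. A blue box 56 mm high adjoins it on +x. Sprung terminals in its floor push the latched pack up with 16 N: it rises by itself about 3 mm when the tab is pressed. The stirrer is fixed.
- stirrer_motor (a point): Centre of the underside of the stirrer's blue motor head, 80 mm wide, 140 mm tall, held 300 mm above the bench by a steel column 68 mm behind it (own +x), 26 mm thick and 450 mm tall, on a grey base 270 x 270 x 22 mm. Same axes as stirrer_bay. Keep the arm clear of it.
- charger_bay (a point): Centre of the mouth of the bay of the yellow charger (fixed; its body, 46 mm high, lies on own +x), 70 mm above the bench. Inside 50 (own x) x 76 mm, walls 8 mm, lips flared outward about 3 mm. A pack goes in upright with its axes along those of this point, tab to -x. It is a multi-fit charger: floor and steel latch bar sit on a carriage with a black thumbscrew, clamped at an unknown height.
- charger_spring (a joint): Height of the sprung terminal block (black, brass strips, in the charger's floor) over its place under a latched pack: 0.0045 m = free, about 0.003 under a pack that stands loose and unlatched, 0 = latched, -0.0022 = pressed right down. Pushes up with 2.5 N free, 16 N at 0. A home pack's underside lies 37.5 to 54.5 mm below the mouth, as the carriage is set.
- charger_rear (a point): Middle of the charger's rear end, at bench height, 117 mm to own +x of the bay's axis; same axes as charger_bay. Feel of the bay: with the tab free, 12 to 20 N down on the pack's top pushes the hook down a slope and it snaps out under the latch bar; the hard floor comes 2.5 mm below home. Over 65 N of contact load between pack and charger, or pack and stirrer, breaks them.
- tin_stir: Open empty steel tin, 88 mm wide, 105 mm high, on the stirrer's base under the motor head, around the stirring shaft; origin at the centre of its underside. Leave it.
- tin_a: Open empty steel tin 92 mm wide, 115 mm high, at the far edge of the bench; origin as before. Leave it.
- tin_b: Another tin as tin_a. Leave it.
- tin_c: Smaller open steel tin, 80 mm wide, 85 mm high, far right. Leave it.
- full_tin: Closed paint tin with white and red band, 86 mm wide, 100 mm high, near the scale at the right. Leave it.
- hardener: White bottle with red cap, 58 mm wide, 160 mm high, at the far edge. Leave it.
- tin_lid: Round aluminium tin lid, 78 mm wide, 7 mm high, lying on the bench between stirrer and charger, on the near side. Leave it.
- opener: Screwdriver with red handle, 190 mm long, lying at the near right. Leave it.
Mind the look-alikes: they are no part of the job. What is shaped like the part that bears pack_grip but pink or purple is not meant.

How it is judged:
By the outcome, as a careful person would: the job done as asked, in the order asked, and still so for the second after the job is handed in, with the robot touching nothing.
It also fails if it takes over 54 s, if anything falls off the work surface, if the arm or the gripper's body presses on something with over 40 N, if the wrist force passes 120 N, or if a joint passes its speed limit or range.

## Working session

There is one attempt and no reset: what is moved stays moved. The work goes in short steps, Python scripts to look and compute and a tool call to move; the robot and the scene stay as the last step left them, time stands still between calls to the robot, and variables do not carry over. Pictures are saved under pics/ and viewed, at most 10 in all, crops included, and the job is handed in when it is done.

Besides the shell and the picture viewer there is one more tool, called after "Emit:" by a JSON object that holds its "fn" and its "kwargs", one argument or row to a line. play_rows: Moves the arm, as the interface text tells. Shift numbers are shares of 0.15 m and turn numbers shares of 0.08 rad, none past 1 either way. Its arguments: {"type":"object","properties":{"rows":{"type":"array"},"squeeze":{"type":"number"}},"required":["rows"]}

```bash
mkdir -p pics
cat > h.py <<'E'
import numpy as np, cv2
from plant import r
from scipy.spatial.transform import Rotation as Ro
def cap(n,f):
    s=r.get_state(); c=r.capture(n); cv2.imwrite('pics/'+f,c['image'])
    if n=='wrist':
        T=np.eye(4);T[:3,:3]=Ro.from_euler('xyz',s['eef_rot'],degrees=True).as_matrix();T[:3,3]=s['tcp_pos']
        M=T@np.array(c['T_tool_cam']); C=M[:3,3]; Rw=M[:3,:3]
    else:
        Rw=np.array(c['R']).T; C=-Rw@np.array(c['t'])
    K=np.array([c['fx'],c['fy'],c['cx'],c['cy']])
    np.savez('pics/'+f+'.npz',Rw=Rw,C=C,K=K); return c['image']
def ray(f,u,v):
    d=np.load('pics/'+f+'.npz');k=d['K']
    return d['C'],d['Rw']@np.array([(u-k[2])/k[0],(v-k[3])/k[1],1.])
def onz(f,u,v,z):
    C,d=ray(f,u,v); return C+d*(z-C[2])/d[2]
def proj(f,X):
    d=np.load('pics/'+f+'.npz');k=d['K'];p=d['Rw'].T@(np.array(X)-d['C']);return k[0]*p[0]/p[2]+k[2],k[1]*p[1]/p[2]+k[3]
def two(f1,p1,f2,p2):
    C1,d1=ray(f1,*p1);C2,d2=ray(f2,*p2)
    a=np.linalg.lstsq(np.c_[d1,-d2],C2-C1,rcond=None)[0]
    A,B=C1+a[0]*d1,C2+a[1]*d2; return (A+B)/2,np.linalg.norm(A-B)
E
python3 - <<'E'
from h import *
for n in('scene','side','wrist'): cap(n,n+'1.png')
s=r.get_state()
print({k:np.round(v,3) for k,v in s.items()})
for n in('scene','side','wrist'):
    d=np.load(f'pics/{n}1.png.npz');print(n,d['C'],d['Rw'][:,2],d['K'])
E
```

```text
{'time_s': np.float64(0.15), 'joints': array([ 9.2194e+01,  2.0581e+01,  6.4700e-01, -1.4000e-02, -7.0136e+01,
       -1.6506e+01]), 'qd': array([-0.021, -0.217,  0.269,  0.166, -0.016, -0.06 ]), 'joint_torque': array([-1.0000e-03, -5.8327e+01,  2.9329e+01,  7.0010e+00,  9.0000e-03,
       -0.0000e+00]), 'tcp_pos': array([0.167, 0.654, 0.226]), 'eef_rot': array([ 1.79928e+02, -8.00000e-03, -1.43170e+01]), 'contact_force': array([-0.372,  0.535, -0.128]), 'moment': array([-0.009, -0.056, -0.004]), 'gripper_force': np.float64(0.0), 'gripper_width': np.float64(0.088)}
scene [1.30720541 0.06375731 1.1856153 ] [-0.60745084 -0.12430748 -0.78457067] [393.7222808  393.7222808  319.66044002 193.45418861]
side [0.23136929 0.79186074 1.0073813 ] [ 0.25295565 -0.71026844 -0.65691109] [450.88076455 450.88076455 316.91661383 205.6484418 ]
wrist [0.23002763 0.63654307 0.38426325] [-0.23849979  0.05917923 -0.96933775] [350.57824289 350.57824289 317.23251065 198.51836511]
```

View pics/scene1.png

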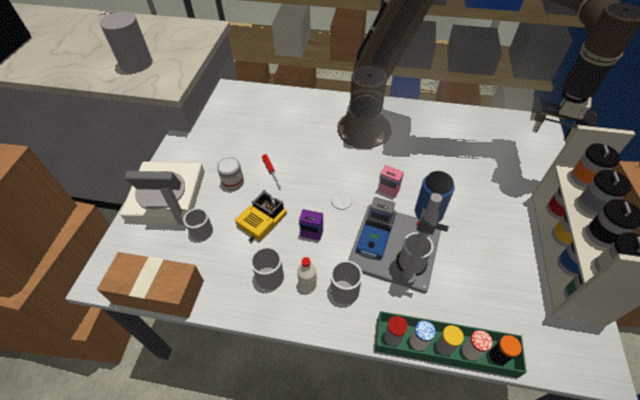

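View pics/side1.png

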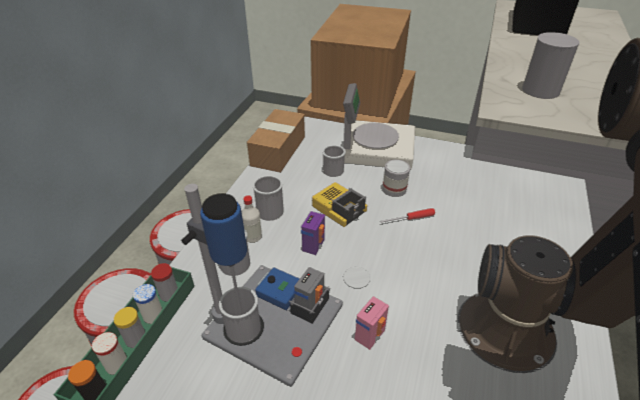

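The scene view shows the grey pack in the stirrer at about (381,210) and the yellow charger at (262,215). The side view shows them at (310,285) and (340,203). The pink and purple packs are decoys. Next I'll enlarge both areas.

Run:
```python
from h import *
a=cv2.imread('pics/scene1.png');b=cv2.imread('pics/side1.png')
def c(i,x,y,w=80,h=60): return cv2.resize(i[y:y+h,x:x+w],(400,300),interpolation=cv2.INTER_CUBIC)
cv2.imwrite('pics/c1.png',np.vstack([np.hstack([c(a,340,190),c(a,222,185)]),np.hstack([c(b,260,260),c(b,300,170)])]))
```

```text
(no output)
```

View pics/c1.png

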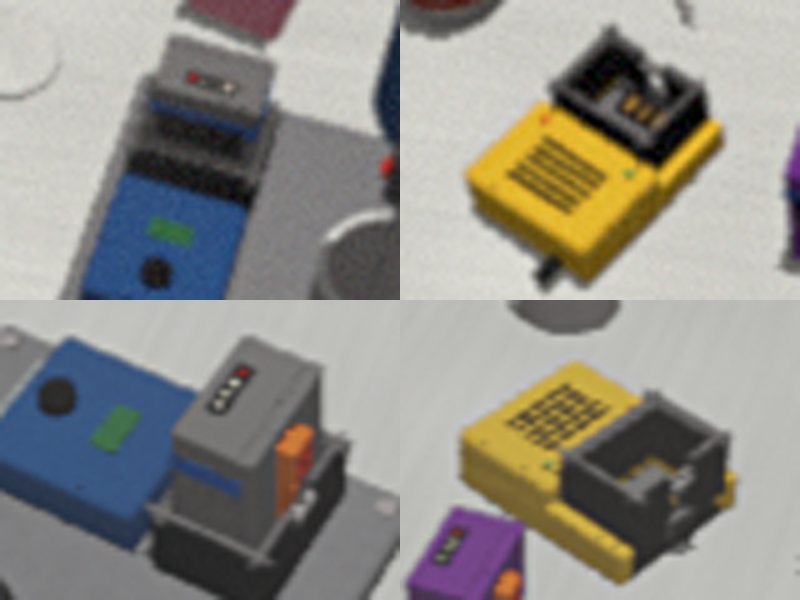

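The crops show the tab and latch bar facing the robot on both bays. I'll cast the pack top corners (z = 0.13) and mouth corners (z = 0.07) to the world.

Run:
```python
from h import *
def show(n,f,P,z):
    Q=np.array([onz(f,u,v,z)[:2] for u,v in P]); L=np.linalg.norm(Q-np.roll(Q,-1,0),axis=1)
    e=[np.degrees(np.arctan2(*(Q[(i+1)%4]-Q[i])[::-1])) for i in range(4)]
    print(n,Q.mean(0).round(4),'L',L.round(3),'ang',np.round(e,1))
show('pack','scene1.png',[(374,197.4),(395,202),(392.6,213),(369.6,209.4)],.13)
show('pack','side1.png',[(309,267.4),(324.4,273.6),(311,292.5),(294.6,286.4)],.13)
show('chg','scene1.png',[(264.4,191),(285,202.6),(274,218),(252.4,202)],.07)
show('chg','side1.png',[(351,189),(366,197),(351,208),(332.4,202.4)],.07)
```

```text
pack [0.5029 0.1127] L [0.071 0.047 0.076 0.053] ang [ 84.2  -5.7 -91.  170. ]
pack [0.4928 0.1143] L [0.044 0.068 0.045 0.07 ] ang [ 171.4   80.1   -5.6 -100.1]
chg [ 0.5183 -0.2824] L [0.095 0.075 0.108 0.063] ang [  66.1  -16.8 -119.8  152.9]
chg [ 0.502  -0.2873] L [0.062 0.074 0.064 0.092] ang [ 157.4   65.4   -6.  -113.8]
```

Run:
```python
from h import *
a=cv2.imread('pics/scene1.png');b=cv2.imread('pics/side1.png')
# motor head underside/top from both views
print('motor top', onz('scene1.png',438,182,.44), onz('side1.png',222,207,.44))
print('tin', onz('scene1.png',418,243,.127), onz('side1.png',240,302,.127))
for n,p in dict(pink=(392,173),purple=(311,217)).items(): print(n,onz('scene1.png',*p,.1))
print('lid',onz('scene1.png',341,201,0.0))
```

```text
motor top [0.64382343 0.22546731 0.44      ] [0.62018971 0.24115536 0.44      ]
tin [0.62695239 0.23298117 0.127     ] [0.62813635 0.2304819  0.127     ]
pink [0.32689566 0.13442971 0.1       ]
purple [ 0.57075856 -0.11827956  0.1       ]
lid [ 0.41086831 -0.03800121  0.        ]
```

Emit:
{"fn": "play_rows", "kwargs": {
  "rows": [
    {"slide": [0,0,-0.3],"delta_rot": [0,0,1],"fingers": 1},
    {"slide": [0,0,-0.2],"delta_rot": [0,0,1],"fingers": 1}
  ]
}}

```text
time_s: 0.4
tcp_pos: [0.167, 0.6542, 0.303]
eef_rot: [-180.0, -0.0, -23.6]
contact_force: [0.6, 0.4, -0.8]
gripper_width: 0.0875
gripper_force: 0.0
```

```bash
cat >> h.py <<'E'
def plan(x,y,z,yaw,n,cur=None,show=True):
    s=r.get_state();p=np.array(s['tcp_pos']) if cur is None else np.array(cur[:3]);w=s['eef_rot'][2] if cur is None else cur[3]
    d=(np.array([x,y,z])-p)/n; dy=((yaw-w+180)%360-180)/n
    for i in range(n):
        a=np.radians(w+i*dy);c,q=np.cos(a),np.sin(a)
        t=np.array([c*d[0]+q*d[1],q*d[0]-c*d[1],-d[2]])/.15
        print(t.round(3).tolist(),round(-np.radians(dy)/.08,2))
E
python3 -c "
from h import *
plan(.498,.1135,.30,-97,16)"
```

```text
[0.217, 0.151, 0.001] 1.0
[0.228, 0.133, 0.001] 1.0
[0.238, 0.115, 0.001] 1.0
[0.246, 0.095, 0.001] 1.0
[0.253, 0.075, 0.001] 1.0
[0.258, 0.055, 0.001] 1.0
[0.262, 0.034, 0.001] 1.0
[0.264, 0.013, 0.001] 1.0
[0.264, -0.008, 0.001] 1.0
[0.263, -0.029, 0.001] 1.0
[0.259, -0.05, 0.001] 1.0
[0.254, -0.071, 0.001] 1.0
[0.248, -0.091, 0.001] 1.0
[0.24, -0.11, 0.001] 1.0
[0.23, -0.129, 0.001] 1.0
[0.219, -0.147, 0.001] 1.0
```

Emit:
{"fn": "play_rows", "kwargs": {
  "rows": [
    {"slide": [0.22,0.15,0],"delta_rot": [0,0,1],"fingers": 1},
    {"slide": [0.23,0.13,0],"delta_rot": [0,0,1],"fingers": 1},
    {"slide": [0.24,0.115,0],"delta_rot": [0,0,1],"fingers": 1},
    {"slide": [0.245,0.095,0],"delta_rot": [0,0,1],"fingers": 1},
    {"slide": [0.25,0.075,0],"delta_rot": [0,0,1],"fingers": 1},
    {"slide": [0.26,0.055,0],"delta_rot": [0,0,1],"fingers": 1},
    {"slide": [0.26,0.035,0],"delta_rot": [0,0,1],"fingers": 1},
    {"slide": [0.265,0.015,0],"delta_rot": [0,0,1],"fingers": 1}
  ]
}}

```text
time_s: 1.4
tcp_pos: [0.334, 0.383, 0.3014]
eef_rot: [180.0, -0.0, -60.3]
contact_force: [0.6, 0.1, 0.8]
gripper_width: 0.0873
gripper_force: 0.0
```

Emit:
{"fn": "play_rows", "kwargs": {
  "rows": [
    {"slide": [0.265,-0.01,0],"delta_rot": [0,0,1],"fingers": 1},
    {"slide": [0.26,-0.03,0],"delta_rot": [0,0,1],"fingers": 1},
    {"slide": [0.26,-0.05,0],"delta_rot": [0,0,1],"fingers": 1},
    {"slide": [0.255,-0.07,0],"delta_rot": [0,0,1],"fingers": 1},
    {"slide": [0.25,-0.09,0],"delta_rot": [0,0,1],"fingers": 1},
    {"slide": [0.24,-0.11,0],"delta_rot": [0,0,1],"fingers": 1},
    {"slide": [0.23,-0.13,0],"delta_rot": [0,0,1],"fingers": 1},
    {"slide": [0.22,-0.145,0],"delta_rot": [0,0,1],"fingers": 1}
  ]
}}

```text
time_s: 2.4
tcp_pos: [0.5, 0.113, 0.3015]
eef_rot: [180.0, 0.0, -97.0]
contact_force: [-0.1, 0.0, 0.7]
gripper_width: 0.0882
gripper_force: 0.0
```

Emit:
{"fn": "play_rows", "kwargs": {
  "rows": [
    {"slide": [0,0,0],"delta_rot": [0,0,0],"fingers": 1}
  ]
}}

```text
time_s: 2.52
tcp_pos: [0.5002, 0.1123, 0.3011]
eef_rot: [180.0, -0.0, -97.0]
contact_force: [-0.8, -0.2, -0.2]
gripper_width: 0.0877
gripper_force: 0.0
```

Run:
```python
from h import *
cap('wrist','w2.png');s=r.get_state();print(s['tcp_pos'],s['eef_rot'],s['joints'])
print(proj('w2.png',[.498,.1135,.13]))
```

```text
[0.49977312 0.11323864 0.30113873] [ 1.79956643e+02 -2.30745847e-02 -9.69438410e+01] [ 3.47375314e+01  2.65747922e+00 -1.24124041e+01 -1.20091611e-02
 -7.49778430e+01 -4.16782637e+01]
(np.float64(319.1410155322462), np.float64(182.72781321265586))
```

View pics/w2.png

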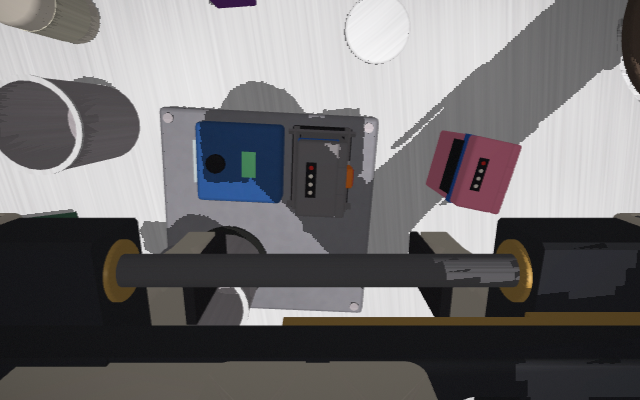

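The wrist view shows the pack top at about (322,178) with the orange tab at (349,177), near the prediction. I'll enlarge it to refine.

Run:
```python
from h import *
a=cv2.imread('pics/w2.png')[110:230,270:390]
a=cv2.convertScaleAbs(cv2.resize(a,(600,600),interpolation=cv2.INTER_CUBIC),alpha=1.8)
cv2.imwrite('pics/c2.png',a)
```

```text
(no output)
```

View pics/c2.png

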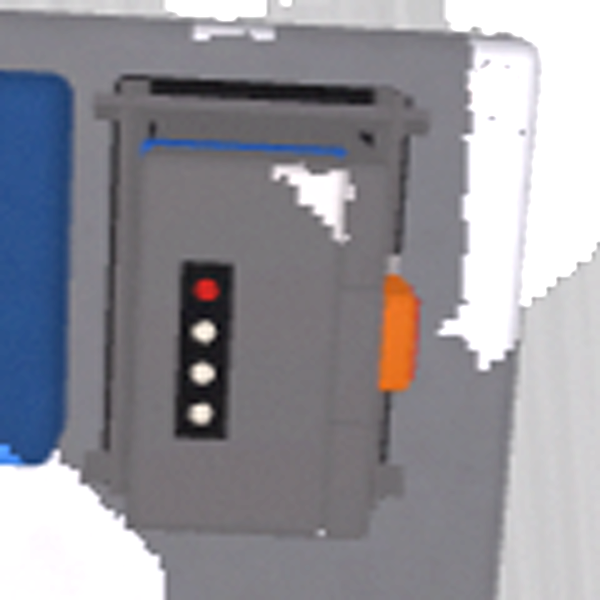

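Run:
```python
from h import *
P=[(140,148),(393,157),(370,537),(125,530)]
Q=np.array([onz('w2.png',270+u/5,110+v/5,.13) for u,v in P])[:,:2]
print(Q.mean(0),np.linalg.norm(Q-np.roll(Q,-1,0),axis=1).round(4))
e=Q[0]+Q[3]-Q[1]-Q[2];print('x ang',np.degrees(np.arctan2(e[1],e[0])));e=Q[3]+Q[2]-Q[0]-Q[1];print('y ang-90',np.degrees(np.arctan2(e[1],e[0]))-90)
print('tab out top edge',onz('w2.png',270+415/5,110+333/5,.112))
```

```text
[0.49552331 0.11076215] [0.0471 0.0741 0.0482 0.0744]
x ang -8.901328384207504
y ang-90 -9.675647447426925
tab out top edge [0.46374121 0.1151156  0.112     ]
```

Emit:
{"fn": "play_rows", "kwargs": {
  "rows": [
    {"slide": [0.019,0.033,0],"delta_rot": [0,0,0.52],"fingers": 1},
    {"slide": [0,0,0.3],"delta_rot": [0,0,0],"fingers": 1},
    {"slide": [0,0,0.3],"delta_rot": [0,0,0],"fingers": 1},
    {"slide": [0,0,0.2],"delta_rot": [0,0,0],"fingers": 1},
    {"slide": [0,0,0],"delta_rot": [0,0,0],"fingers": 1}
  ]
}}

```text
time_s: 3.2
tcp_pos: [0.4927, 0.112, 0.1797]
eef_rot: [179.8, -0.2, -99.1]
contact_force: [0.8, -0.4, 1.0]
gripper_width: 0.0876
gripper_force: 0.0
```

```bash
python3 -c "
from h import *
s=r.get_state();print(s['tcp_pos'],s['eef_rot'])
plan(.4945,.111,.078,-99.3,4)"
```

```text
[0.49268898 0.11199307 0.17974261] [ 1.79797894e+02 -1.61141768e-01 -9.91205023e+01]
[0.001, -0.003, 0.17] 0.01
[0.001, -0.003, 0.17] 0.01
[0.001, -0.003, 0.17] 0.01
[0.001, -0.003, 0.17] 0.01
```

Emit:
{"fn": "play_rows", "kwargs": {
  "rows": [
    {"slide": [0.005,-0.01,0.22],"delta_rot": [0,0,0],"fingers": 1},
    {"slide": [0,0,0.22],"delta_rot": [0,0,0],"fingers": 1},
    {"slide": [0,0,0.22],"delta_rot": [0,0,0],"fingers": 1},
    {"slide": [0,0,0],"delta_rot": [0,0,0],"fingers": 1},
    {"slide": [0,0,0],"delta_rot": [0,0,0],"fingers": 1}
  ]
}}

```text
time_s: 3.82
tcp_pos: [0.497, 0.1119, 0.0845]
eef_rot: [-179.9, 0.1, -99.1]
contact_force: [1.0, 0.7, 0.6]
gripper_width: 0.0876
gripper_force: 0.0
```

Emit:
{"fn": "play_rows", "kwargs": {
  "rows": [
    {"slide": [0,0,0.02],"delta_rot": [0,0,0],"fingers": 0.6},
    {"slide": [0,0,0],"delta_rot": [0,0,0],"fingers": 0.6},
    {"slide": [0,0,0],"delta_rot": [0,0,0],"fingers": 0.6}
  ],
  "squeeze": 8
}}

```text
time_s: 4.2
tcp_pos: [0.4959, 0.1111, 0.0801]
eef_rot: [-180.0, 0.0, -99.2]
contact_force: [-0.4, 0.2, -0.4]
gripper_width: 0.0705
gripper_force: 0.0
```

Run:
```python
from h import *
for i in range(3):
    s=r.get_state();print(s['time_s'],np.round(s['tcp_pos'],4),np.round(s['eef_rot'],2),s['gripper_width'])
    cap('wrist','w3.png')
```

```text
4.2 [0.4959 0.1111 0.0801] [-1.7997e+02  3.0000e-02 -9.9200e+01] 0.07045971146004694
4.25 [0.4959 0.1111 0.0799] [-1.7997e+02  2.0000e-02 -9.9200e+01] 0.07045538477899607
4.3 [0.4958 0.1111 0.0798] [-1.7998e+02  1.0000e-02 -9.9200e+01] 0.07024162516899664
```

Emit:
{"fn": "play_rows", "kwargs": {
  "rows": [
    {"slide": [0,0.009,0.011],"delta_rot": [0,0,0],"fingers": 0.4},
    {"slide": [0,0,0],"delta_rot": [0,0,0],"fingers": 0.4},
    {"slide": [0,0,0],"delta_rot": [0,0,0],"fingers": 0.2},
    {"slide": [0,0,0],"delta_rot": [0,0,0],"fingers": 0.2}
  ],
  "squeeze": 8
}}

```text
time_s: 4.85
tcp_pos: [0.4945, 0.1113, 0.0781]
eef_rot: [-180.0, 0.0, -99.2]
contact_force: [0.7, 0.0, 3.0]
gripper_width: 0.053
gripper_force: 1.8
```

Emit:
{"fn": "play_rows", "kwargs": {
  "rows": [
    {"slide": [0,0,0],"delta_rot": [0,0,0],"fingers": 0},
    {"slide": [0,0,0],"delta_rot": [0,0,0],"fingers": 0},
    {"slide": [0,0,0],"delta_rot": [0,0,0],"fingers": 0}
  ],
  "squeeze": 10
}}

```text
time_s: 5.22
tcp_pos: [0.4953, 0.1115, 0.0783]
eef_rot: [-179.9, 0.0, -99.2]
contact_force: [3.1, -0.5, 1.9]
gripper_width: 0.0497
gripper_force: 10.0
```

Emit:
{"fn": "play_rows", "kwargs": {
  "rows": [
    {"slide": [0,0,0],"delta_rot": [0,0,0],"fingers": -0.2},
    {"slide": [0,0,0],"delta_rot": [0,0,0],"fingers": -0.2},
    {"slide": [0,0,-0.02],"delta_rot": [0,0,0],"fingers": -0.2},
    {"slide": [0,0,-0.02],"delta_rot": [0,0,0],"fingers": -0.2},
    {"slide": [0,0,-0.03],"delta_rot": [0,0,0],"fingers": -0.2}
  ],
  "squeeze": 35
}}

```text
time_s: 5.85
tcp_pos: [0.4951, 0.1114, 0.0877]
eef_rot: [-180.0, 0.0, -99.2]
contact_force: [9.4, -1.2, -10.0]
gripper_width: 0.0482
gripper_force: 35.0
```

Emit:
{"fn": "play_rows", "kwargs": {
  "rows": [
    {"slide": [0,-0.005,-0.03],"delta_rot": [0,0,0],"fingers": -0.2},
    {"slide": [0,0,-0.04],"delta_rot": [0,0,0],"fingers": -0.2},
    {"slide": [0,0,-0.04],"delta_rot": [0,0,0],"fingers": -0.2}
  ]
}}

```text
time_s: 6.22
tcp_pos: [0.495, 0.111, 0.104]
eef_rot: [180.0, -0.0, -99.2]
contact_force: [6.5, -1.0, -9.1]
gripper_width: 0.0483
gripper_force: 35.0
```

Emit:
{"fn": "play_rows", "kwargs": {
  "rows": [
    {"slide": [0,0,-0.06],"delta_rot": [0,0,0],"fingers": -0.2},
    {"slide": [0,0,-0.08],"delta_rot": [0,0,0],"fingers": -0.2},
    {"slide": [0,0,-0.08],"delta_rot": [0,0,0],"fingers": -0.2}
  ]
}}

```text
time_s: 6.6
tcp_pos: [0.4934, 0.1105, 0.1371]
eef_rot: [179.8, -0.1, -99.2]
contact_force: [0.2, 0.1, -5.2]
gripper_width: 0.0482
gripper_force: 34.9
```

Emit:
{"fn": "play_rows", "kwargs": {
  "rows": [
    {"slide": [0,0,-0.2],"delta_rot": [0,0,0],"fingers": -0.2},
    {"slide": [0,0,-0.25],"delta_rot": [0,0,0],"fingers": -0.2},
    {"slide": [0,0,-0.17],"delta_rot": [0,0,0],"fingers": -0.2},
    {"slide": [0,0,0],"delta_rot": [0,0,0],"fingers": -0.2}
  ]
}}

```text
time_s: 7.1
tcp_pos: [0.4953, 0.1115, 0.2323]
eef_rot: [-179.9, 0.1, -99.2]
contact_force: [0.0, -0.5, -6.0]
gripper_width: 0.0487
gripper_force: 34.9
```

```bash
python3 -c "
from h import *
s=r.get_state();print(s['tcp_pos'],s['eef_rot'],s['contact_force'])
plan(.545,-.194,.24,-115,8)"
```

```text
[0.49532168 0.1115464  0.23228671] [-1.79904180e+02  1.23827824e-01 -9.91974283e+01] [ 0.04817308 -0.49947135 -6.00003843]
[0.245, -0.082, -0.006] 0.43
[0.242, -0.09, -0.006] 0.43
[0.239, -0.098, -0.006] 0.43
[0.235, -0.106, -0.006] 0.43
[0.231, -0.114, -0.006] 0.43
[0.227, -0.122, -0.006] 0.43
[0.223, -0.13, -0.006] 0.43
[0.218, -0.138, -0.006] 0.43
```

Emit:
{"fn": "play_rows", "kwargs": {
  "rows": [
    {"slide": [0.245,-0.08,-0.006],"delta_rot": [0,0,0.43],"fingers": -0.2},
    {"slide": [0.24,-0.09,-0.006],"delta_rot": [0,0,0.43],"fingers": -0.2},
    {"slide": [0.24,-0.1,-0.006],"delta_rot": [0,0,0.43],"fingers": -0.2},
    {"slide": [0.235,-0.105,-0.006],"delta_rot": [0,0,0.43],"fingers": -0.2},
    {"slide": [0.23,-0.115,-0.006],"delta_rot": [0,0,0.43],"fingers": -0.2},
    {"slide": [0.23,-0.12,-0.006],"delta_rot": [0,0,0.43],"fingers": -0.2},
    {"slide": [0.22,-0.13,-0.006],"delta_rot": [0,0,0.43],"fingers": -0.2},
    {"slide": [0.22,-0.14,-0.006],"delta_rot": [0,0,0.43],"fingers": -0.2}
  ]
}}

```text
time_s: 8.1
tcp_pos: [0.5435, -0.1953, 0.2357]
eef_rot: [179.8, -0.0, -115.1]
contact_force: [1.5, -0.4, -5.5]
gripper_width: 0.0483
gripper_force: 34.9
```

Emit:
{"fn": "play_rows", "kwargs": {
  "rows": [
    {"slide": [0,0,0],"delta_rot": [0,0,0],"fingers": -0.2},
    {"slide": [0,0,0],"delta_rot": [0,0,0],"fingers": -0.2},
    {"slide": [0,0,0],"delta_rot": [0,0,0],"fingers": -0.2},
    {"slide": [0,0,0],"delta_rot": [0,0,0],"fingers": -0.2}
  ]
}}

```text
time_s: 8.6
tcp_pos: [0.5446, -0.1937, 0.238]
eef_rot: [180.0, 0.0, -114.9]
contact_force: [0.2, 0.0, -6.0]
gripper_width: 0.0482
gripper_force: 34.9
```

Run:
```python
from h import *
im=cap('wrist','w4.png');s=r.get_state();print(s['tcp_pos'],s['eef_rot'],s['time_s'])
print(proj('w4.png',[.51,-.285,.07]))
```

```text
[ 0.54471697 -0.19381877  0.2381652 ] [-1.79996006e+02  1.23839141e-02 -1.14909622e+02] 8.65
(np.float64(309.17366578844667), np.float64(74.02429631951667))
```

View pics/w4.png

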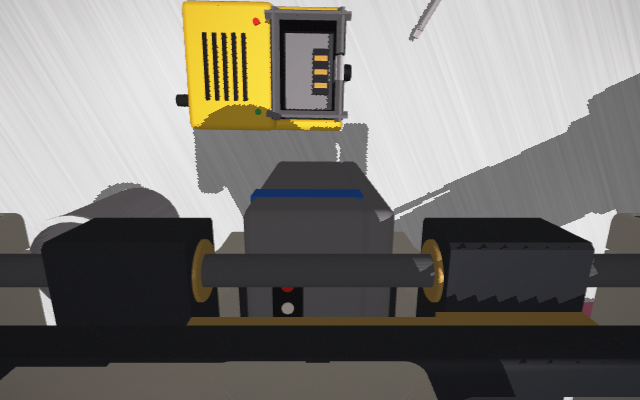

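The charger mouth is clear in the wrist view, at about (308,63), with the latch bar and thumbscrew on the right at (343,72). I'll enlarge it.

Run:
```python
from h import *
a=cv2.imread('pics/w4.png')[0:130,240:370]
cv2.imwrite('pics/c4.png',cv2.convertScaleAbs(cv2.resize(a,(600,600),interpolation=cv2.INTER_CUBIC),alpha=1.5))
```

```text
(no output)
```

View pics/c4.png

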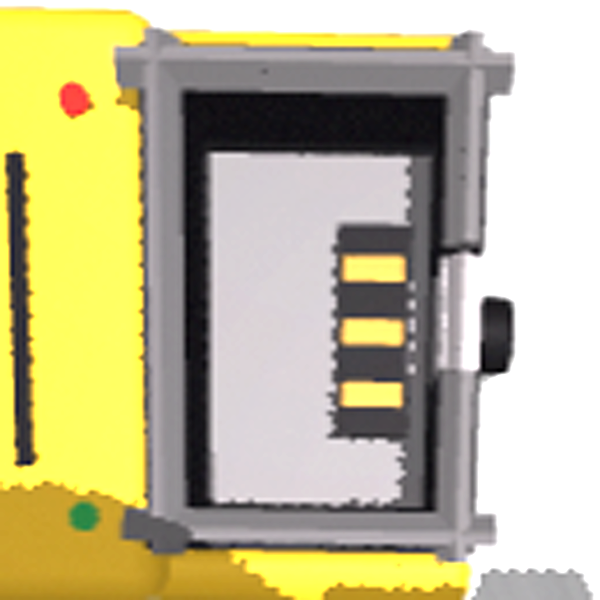

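Run:
```python
from h import *
def go(P,z):
    k=130/600
    Q=np.array([onz('w4.png',240+u*k,v*k,z) for u,v in P])[:,:2]
    print(Q.mean(0).round(4),np.linalg.norm(Q-np.roll(Q,-1,0),axis=1).round(4),end=' ')
    e=Q[0]+Q[3]-Q[1]-Q[2];f=Q[3]+Q[2]-Q[0]-Q[1];print('x',np.degrees(np.arctan2(e[1],e[0])),'y',np.degrees(np.arctan2(f[1],f[0]))-90)
I=[(185,93),(447,95),(433,508),(185,510)];O=[(148,45),(482,50),(465,550),(150,550)]
for z in(.06,.065,.07):go(I,z);go(O,z)
```

```text
[ 0.5083 -0.2922] [0.0498 0.0761 0.05   0.0769] x -24.865191005510265 y -26.305893151601964
[ 0.5086 -0.2923] [0.0631 0.0922 0.0639 0.093 ] x -25.277150563644657 y -26.200328738518103
[ 0.5085 -0.2916] [0.049  0.075  0.0493 0.0757] x -24.865191005510237 y -26.305893151601943
[ 0.5087 -0.2917] [0.0621 0.0908 0.063  0.0916] x -25.277150563644643 y -26.200328738518117
[ 0.5086 -0.2911] [0.0483 0.0739 0.0485 0.0746] x -24.865191005510265 y -26.305893151601943
[ 0.5088 -0.2912] [0.0612 0.0894 0.062  0.0903] x -25.277150563644653 y -26.200328738518067
```

```bash
python3 -c "
from h import *
plan(.5077,-.2911,.16,-115.6,4)"
```

```text
[0.173, -0.012, 0.13] 0.04
[0.173, -0.013, 0.13] 0.04
[0.173, -0.013, 0.13] 0.04
[0.173, -0.014, 0.13] 0.04
```

Emit:
{"fn": "play_rows", "kwargs": {
  "rows": [
    {"slide": [0.173,-0.013,0.06],"delta_rot": [0,0,0.04],"fingers": -0.2},
    {"slide": [0.173,-0.013,0.06],"delta_rot": [0,0,0.04],"fingers": -0.2},
    {"slide": [0.173,-0.013,0.1],"delta_rot": [0,0,0.04],"fingers": -0.2},
    {"slide": [0.173,-0.013,0.15],"delta_rot": [0,0,0.04],"fingers": -0.2},
    {"slide": [0,0,0.11],"delta_rot": [0,0,0],"fingers": -0.2},
    {"slide": [0,0,0],"delta_rot": [0,0,0],"fingers": -0.2},
    {"slide": [0,0,0],"delta_rot": [0,0,0],"fingers": -0.2},
    {"slide": [0,0,0],"delta_rot": [0,0,0],"fingers": -0.2}
  ]
}}

```text
time_s: 9.65
tcp_pos: [0.5084, -0.2914, 0.1672]
eef_rot: [-179.9, 0.0, -115.6]
contact_force: [0.5, 0.5, -4.7]
gripper_width: 0.0485
gripper_force: 34.9
```

Run:
```python
from h import *
cap('wrist','w5.png');cap('side','s5.png');a=cap('scene','sc5.png')
b=cv2.imread('pics/w5.png');c=cv2.imread('pics/s5.png')
s=r.get_state();print(s['tcp_pos'],s['eef_rot'],s['time_s'],s['contact_force'])
z=lambda i,x,y:cv2.resize(i[y:y+90,x:x+120],(400,300),interpolation=cv2.INTER_CUBIC)
cv2.imwrite('pics/c5.png',np.vstack([np.hstack([z(a,205,145),z(c,290,130)]),np.hstack([cv2.resize(b[60:300,160:480],(400,300)),cv2.resize(b,(400,300))])]))
plan(.5077,-.2911,.135,-115.6,1)
```

```text
[ 0.50791276 -0.29148708  0.16670616] [-1.79944943e+02  1.34743188e-02 -1.15670613e+02] 9.8 [-0.46141178  0.41656962 -5.36742267]
[-0.002, 0.002, 0.211] -0.02
```

View pics/c5.png

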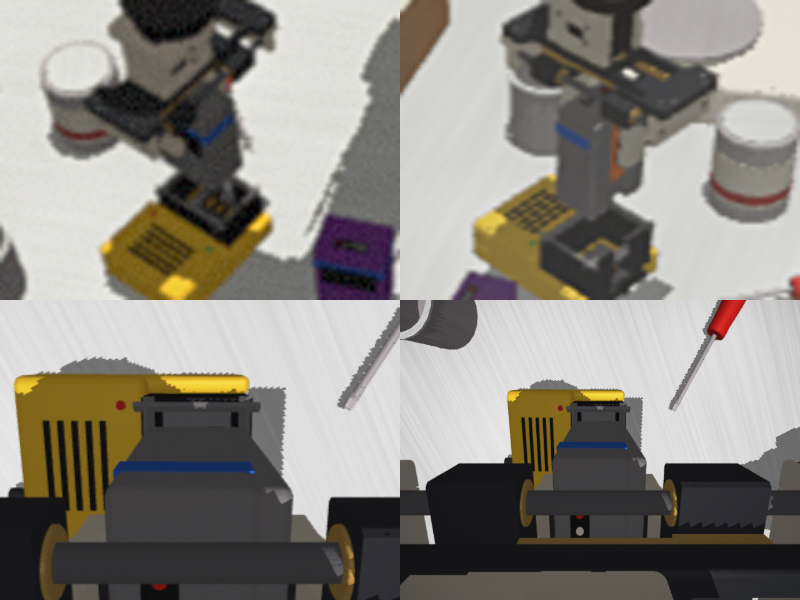

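The pack hangs upright over the bay, lined up in all three views. Lowering it by feel.

Emit:
{"fn": "play_rows", "kwargs": {
  "rows": [
    {"slide": [0,0.002,0.12],"delta_rot": [0,0,0],"fingers": -0.2},
    {"slide": [0,0,0.11],"delta_rot": [0,0,0],"fingers": -0.2},
    {"slide": [0,0,0.03],"delta_rot": [0,0,0],"fingers": -0.2},
    {"slide": [0,0,0.02],"delta_rot": [0,0,0],"fingers": -0.2}
  ]
}}

```text
time_s: 10.3
tcp_pos: [0.5074, -0.2917, 0.124]
eef_rot: [180.0, -0.0, -115.7]
contact_force: [0.1, -1.2, -5.2]
gripper_width: 0.0481
gripper_force: 34.9
```

Emit:
{"fn": "play_rows", "kwargs": {
  "rows": [
    {"slide": [0,0,0.02],"delta_rot": [0,0,0],"fingers": -0.2},
    {"slide": [0,0,0.02],"delta_rot": [0,0,0],"fingers": -0.2}
  ]
}}

```text
time_s: 10.55
tcp_pos: [0.5075, -0.2917, 0.1183]
eef_rot: [-180.0, 0.0, -115.7]
contact_force: [-0.7, -0.2, -5.1]
gripper_width: 0.0486
gripper_force: 34.9
```

Underside is at about 0.060, inside the mouth with no contact.

Emit:
{"fn": "play_rows", "kwargs": {
  "rows": [
    {"slide": [0,0,0.025],"delta_rot": [0,0,0],"fingers": -0.2},
    {"slide": [0,0,0.025],"delta_rot": [0,0,0],"fingers": -0.2},
    {"slide": [0,0,0.025],"delta_rot": [0,0,0],"fingers": -0.2}
  ]
}}

```text
time_s: 10.92
tcp_pos: [0.5073, -0.2916, 0.1067]
eef_rot: [-180.0, -0.0, -115.7]
contact_force: [0.2, -1.2, -6.0]
gripper_width: 0.0484
gripper_force: 34.9
```

Emit:
{"fn": "play_rows", "kwargs": {
  "rows": [
    {"slide": [0,0,0.02],"delta_rot": [0,0,0],"fingers": -0.2},
    {"slide": [0,0,0.02],"delta_rot": [0,0,0],"fingers": -0.2},
    {"slide": [0,0,0.02],"delta_rot": [0,0,0],"fingers": -0.2}
  ]
}}

```text
time_s: 11.3
tcp_pos: [0.5073, -0.2917, 0.0977]
eef_rot: [-180.0, -0.0, -115.7]
contact_force: [0.6, -0.1, -5.2]
gripper_width: 0.0483
gripper_force: 34.9
```

Emit:
{"fn": "play_rows", "kwargs": {
  "rows": [
    {"slide": [0,0,0.014],"delta_rot": [0,0,0],"fingers": -0.2},
    {"slide": [0,0,0.014],"delta_rot": [0,0,0],"fingers": -0.2},
    {"slide": [0,0,0],"delta_rot": [0,0,0],"fingers": -0.2}
  ]
}}

```text
time_s: 11.68
tcp_pos: [0.5074, -0.2917, 0.0936]
eef_rot: [-180.0, 0.0, -115.7]
contact_force: [1.9, -0.2, -6.9]
gripper_width: 0.0485
gripper_force: 34.9
```

Emit:
{"fn": "play_rows", "kwargs": {
  "rows": [
    {"slide": [0,0,0.01],"delta_rot": [0,0,0],"fingers": -0.2},
    {"slide": [0,0,0],"delta_rot": [0,0,0],"fingers": -0.2}
  ]
}}

```text
time_s: 11.92
tcp_pos: [0.5073, -0.2917, 0.0921]
eef_rot: [-180.0, -0.0, -115.7]
contact_force: [1.2, -0.2, -5.9]
gripper_width: 0.0482
gripper_force: 34.9
```

Emit:
{"fn": "play_rows", "kwargs": {
  "rows": [
    {"slide": [0,0,0.01],"delta_rot": [0,0,0],"fingers": -0.2},
    {"slide": [0,0,0],"delta_rot": [0,0,0],"fingers": -0.2}
  ]
}}

```text
time_s: 12.18
tcp_pos: [0.5074, -0.2916, 0.0906]
eef_rot: [-180.0, 0.0, -115.7]
contact_force: [1.0, -0.1, -6.1]
gripper_width: 0.0481
gripper_force: 34.9
```

Emit:
{"fn": "play_rows", "kwargs": {
  "rows": [
    {"slide": [0,0,0.01],"delta_rot": [0,0,0],"fingers": -0.2},
    {"slide": [0,0,0.01],"delta_rot": [0,0,0],"fingers": -0.2}
  ]
}}

```text
time_s: 12.42
tcp_pos: [0.5074, -0.2917, 0.0877]
eef_rot: [-180.0, 0.0, -115.7]
contact_force: [0.4, -0.9, -5.0]
gripper_width: 0.0483
gripper_force: 34.9
```

Emit:
{"fn": "play_rows", "kwargs": {
  "rows": [
    {"slide": [0,0,0.01],"delta_rot": [0,0,0],"fingers": -0.2},
    {"slide": [0,0,0],"delta_rot": [0,0,0],"fingers": -0.2}
  ]
}}

```text
time_s: 12.68
tcp_pos: [0.5074, -0.2916, 0.086]
eef_rot: [-180.0, 0.0, -115.7]
contact_force: [1.7, 0.0, -6.3]
gripper_width: 0.0485
gripper_force: 34.9
```

Emit:
{"fn": "play_rows", "kwargs": {
  "rows": [
    {"slide": [0,0,0.01],"delta_rot": [0,0,0],"fingers": -0.2},
    {"slide": [0,0,0],"delta_rot": [0,0,0],"fingers": -0.2}
  ]
}}

```text
time_s: 12.92
tcp_pos: [0.5073, -0.2917, 0.0846]
eef_rot: [-180.0, -0.0, -115.7]
contact_force: [2.0, -1.5, -6.9]
gripper_width: 0.0482
gripper_force: 34.9
```

Emit:
{"fn": "play_rows", "kwargs": {
  "rows": [
    {"slide": [0,0,0.01],"delta_rot": [0,0,0],"fingers": -0.2},
    {"slide": [0,0,0],"delta_rot": [0,0,0],"fingers": -0.2}
  ]
}}

```text
time_s: 13.18
tcp_pos: [0.5074, -0.2916, 0.0831]
eef_rot: [-180.0, 0.0, -115.7]
contact_force: [2.5, -1.7, -6.6]
gripper_width: 0.0486
gripper_force: 34.9
```

Emit:
{"fn": "play_rows", "kwargs": {
  "rows": [
    {"slide": [0,0,0.01],"delta_rot": [0,0,0],"fingers": -0.2},
    {"slide": [0,0,0],"delta_rot": [0,0,0],"fingers": -0.2}
  ]
}}

```text
time_s: 13.42
tcp_pos: [0.5074, -0.2916, 0.0816]
eef_rot: [-180.0, 0.0, -115.7]
contact_force: [2.9, -0.6, -6.3]
gripper_width: 0.0483
gripper_force: 35.0
```

Emit:
{"fn": "play_rows", "kwargs": {
  "rows": [
    {"slide": [0,0,0.01],"delta_rot": [0,0,0],"fingers": -0.2},
    {"slide": [0,0,0],"delta_rot": [0,0,0],"fingers": -0.2}
  ]
}}

```text
time_s: 13.68
tcp_pos: [0.5074, -0.2916, 0.0801]
eef_rot: [-180.0, -0.0, -115.7]
contact_force: [3.1, -1.3, -6.1]
gripper_width: 0.0484
gripper_force: 35.0
```

Emit:
{"fn": "play_rows", "kwargs": {
  "rows": [
    {"slide": [0,-0.002,0.01],"delta_rot": [0,0,0],"fingers": -0.2},
    {"slide": [0,0,0],"delta_rot": [0,0,0],"fingers": -0.2}
  ]
}}

```text
time_s: 13.92
tcp_pos: [0.5074, -0.2917, 0.0785]
eef_rot: [180.0, -0.0, -115.7]
contact_force: [3.2, -1.1, -6.6]
gripper_width: 0.0484
gripper_force: 34.9
```

Emit:
{"fn": "play_rows", "kwargs": {
  "rows": [
    {"slide": [0,0,0.01],"delta_rot": [0,0,0],"fingers": -0.2},
    {"slide": [0,0,0],"delta_rot": [0,0,0],"fingers": -0.2}
  ]
}}

```text
time_s: 14.18
tcp_pos: [0.5074, -0.2917, 0.077]
eef_rot: [180.0, -0.0, -115.7]
contact_force: [1.9, -1.5, -6.4]
gripper_width: 0.0483
gripper_force: 34.9
```

Emit:
{"fn": "play_rows", "kwargs": {
  "rows": [
    {"slide": [0,0,0.008],"delta_rot": [0,0,0],"fingers": -0.2},
    {"slide": [0,0,0],"delta_rot": [0,0,0],"fingers": -0.2}
  ]
}}

```text
time_s: 14.42
tcp_pos: [0.5074, -0.2917, 0.0758]
eef_rot: [180.0, -0.0, -115.7]
contact_force: [1.6, -1.0, -5.4]
gripper_width: 0.0485
gripper_force: 34.9
```

Emit:
{"fn": "play_rows", "kwargs": {
  "rows": [
    {"slide": [0,0,0.006],"delta_rot": [0,0,0],"fingers": -0.2},
    {"slide": [0,0,0],"delta_rot": [0,0,0],"fingers": -0.2}
  ]
}}

```text
time_s: 14.68
tcp_pos: [0.5074, -0.2917, 0.075]
eef_rot: [180.0, -0.0, -115.7]
contact_force: [1.2, -1.5, -4.0]
gripper_width: 0.048
gripper_force: 35.0
```

Contact with the springs has begun. I'll release, rise and close the fingers for a push on the top.

Emit:
{"fn": "play_rows", "kwargs": {
  "rows": [
    {"slide": [0,0,0],"delta_rot": [0,0,0],"fingers": 0.2},
    {"slide": [0,0,0],"delta_rot": [0,0,0],"fingers": 0.4},
    {"slide": [0,0,0],"delta_rot": [0,0,0],"fingers": 0.7},
    {"slide": [0,0,0],"delta_rot": [0,0,0],"fingers": 0.7},
    {"slide": [0,0,-0.2],"delta_rot": [0,0,0],"fingers": 0.7},
    {"slide": [0,0,-0.3],"delta_rot": [0,0,0],"fingers": 0.7},
    {"slide": [0,0,0],"delta_rot": [0,0,0],"fingers": 0.7}
  ]
}}

```text
time_s: 15.55
tcp_pos: [0.5099, -0.2926, 0.1541]
eef_rot: [-179.6, 0.0, -115.7]
contact_force: [-0.0, 0.4, -1.1]
gripper_width: 0.0744
gripper_force: 0.0
```

Emit:
{"fn": "play_rows", "kwargs": {
  "rows": [
    {"slide": [0,-0.007,0],"delta_rot": [0,0,0],"fingers": -1},
    {"slide": [0,0,0],"delta_rot": [0,0,0],"fingers": -1},
    {"slide": [0,0,0],"delta_rot": [0,0,0],"fingers": -1},
    {"slide": [0,0,0],"delta_rot": [0,0,0],"fingers": -1},
    {"slide": [0,0,0],"delta_rot": [0,0,0],"fingers": -1},
    {"slide": [0,0,0],"delta_rot": [0,0,0],"fingers": -1}
  ],
  "squeeze": 10
}}

```text
time_s: 16.3
tcp_pos: [0.5084, -0.2922, 0.15]
eef_rot: [180.0, -0.0, -115.7]
contact_force: [-0.6, -0.2, -0.3]
gripper_width: 0.0201
gripper_force: 0.0
```

Run:
```python
from h import *
c=cap('side','s6.png');a=cap('scene','sc6.png');w=cap('wrist','w6.png')
s=r.get_state();print(s['tcp_pos'],s['eef_rot'],s['time_s'],s['contact_force'],s['gripper_width'])
cv2.imwrite('pics/c6.png',np.hstack([cv2.resize(w[60:300,160:480],(400,300)),cv2.resize(c[140:230,290:410],(400,300),interpolation=cv2.INTER_CUBIC)]))
```

```text
[ 0.50844459 -0.29219605  0.15007808] [-1.79998052e+02  6.66463446e-04 -1.15701591e+02] 16.45 [ 0.76681096  1.1897618  -0.10749128] 0.008583507674807587
```

View pics/c6.png

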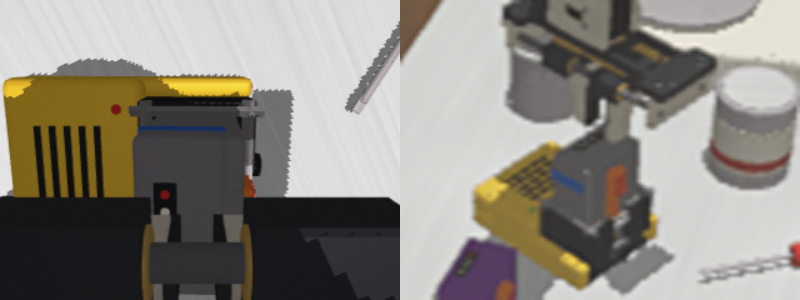

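The pack stands upright in the bay with the tab still free and the fingers above its top. Now the gentle push.

Emit:
{"fn": "play_rows", "kwargs": {
  "rows": [
    {"slide": [0,0,0.06],"delta_rot": [0,0,0],"fingers": -1},
    {"slide": [0,0,0.05],"delta_rot": [0,0,0],"fingers": -1},
    {"slide": [0,0,0.02],"delta_rot": [0,0,0],"fingers": -1},
    {"slide": [0,0,0],"delta_rot": [0,0,0],"fingers": -1}
  ]
}}

```text
time_s: 16.95
tcp_pos: [0.5083, -0.2922, 0.1301]
eef_rot: [180.0, -0.0, -115.7]
contact_force: [0.4, -0.4, 0.2]
gripper_width: 0.0005
gripper_force: 0.0
```

Emit:
{"fn": "play_rows", "kwargs": {
  "rows": [
    {"slide": [0,0,0.013],"delta_rot": [0,0,0],"fingers": -1},
    {"slide": [0,0,0],"delta_rot": [0,0,0],"fingers": -1}
  ]
}}

```text
time_s: 17.2
tcp_pos: [0.5086, -0.2923, 0.1287]
eef_rot: [-180.0, 0.0, -115.7]
contact_force: [-0.4, 0.2, -0.4]
gripper_width: 0.0007
gripper_force: 0.0
```

Emit:
{"fn": "play_rows", "kwargs": {
  "rows": [
    {"slide": [0,0,0.006],"delta_rot": [0,0,0],"fingers": -1},
    {"slide": [0,0,0],"delta_rot": [0,0,0],"fingers": -1}
  ]
}}

```text
time_s: 17.45
tcp_pos: [0.5086, -0.2923, 0.1281]
eef_rot: [-180.0, -0.0, -115.7]
contact_force: [0.5, 0.3, 3.1]
gripper_width: 0.0004
gripper_force: 1.5
```

Emit:
{"fn": "play_rows", "kwargs": {
  "rows": [
    {"slide": [0,0,0.005],"delta_rot": [0,0,0],"fingers": -1},
    {"slide": [0,0,0],"delta_rot": [0,0,0],"fingers": -1}
  ]
}}

```text
time_s: 17.7
tcp_pos: [0.5086, -0.2923, 0.1274]
eef_rot: [-180.0, -0.0, -115.7]
contact_force: [-1.6, 0.4, 4.6]
gripper_width: 0.0002
gripper_force: 2.6
```

Emit:
{"fn": "play_rows", "kwargs": {
  "rows": [
    {"slide": [0,0,0.005],"delta_rot": [0,0,0],"fingers": -1},
    {"slide": [0,0,0],"delta_rot": [0,0,0],"fingers": -1}
  ]
}}

```text
time_s: 17.95
tcp_pos: [0.5085, -0.2923, 0.1269]
eef_rot: [-180.0, -0.0, -115.7]
contact_force: [-2.3, 0.9, 7.1]
gripper_width: 0.0002
gripper_force: 3.5
```

Emit:
{"fn": "play_rows", "kwargs": {
  "rows": [
    {"slide": [0,0,0.005],"delta_rot": [0,0,0],"fingers": -1},
    {"slide": [0,0,0],"delta_rot": [0,0,0],"fingers": -1}
  ]
}}

```text
time_s: 18.2
tcp_pos: [0.5085, -0.2924, 0.1264]
eef_rot: [-180.0, -0.0, -115.7]
contact_force: [-2.6, 1.7, 9.5]
gripper_width: 0.0005
gripper_force: 4.5
```

Emit:
{"fn": "play_rows", "kwargs": {
  "rows": [
    {"slide": [0,0,0.005],"delta_rot": [0,0,0],"fingers": -1},
    {"slide": [0,0,0],"delta_rot": [0,0,0],"fingers": -1}
  ]
}}

```text
time_s: 18.45
tcp_pos: [0.5085, -0.2924, 0.126]
eef_rot: [-179.9, -0.0, -115.7]
contact_force: [-2.5, 0.7, 11.9]
gripper_width: 0.0005
gripper_force: 5.6
```

Emit:
{"fn": "play_rows", "kwargs": {
  "rows": [
    {"slide": [0,0,0.005],"delta_rot": [0,0,0],"fingers": -1},
    {"slide": [0,0,0],"delta_rot": [0,0,0],"fingers": -1}
  ]
}}

```text
time_s: 18.7
tcp_pos: [0.5085, -0.2924, 0.1254]
eef_rot: [-180.0, -0.0, -115.7]
contact_force: [-4.2, 2.0, 13.6]
gripper_width: 0.0005
gripper_force: 6.4
```

Emit:
{"fn": "play_rows", "kwargs": {
  "rows": [
    {"slide": [0,0,0.005],"delta_rot": [0,0,0],"fingers": -1},
    {"slide": [0,0,0],"delta_rot": [0,0,0],"fingers": -1}
  ]
}}

```text
time_s: 18.95
tcp_pos: [0.5084, -0.2925, 0.125]
eef_rot: [-179.9, -0.0, -115.7]
contact_force: [-5.3, 2.3, 15.4]
gripper_width: 0.0003
gripper_force: 7.6
```

Emit:
{"fn": "play_rows", "kwargs": {
  "rows": [
    {"slide": [0,0,0.005],"delta_rot": [0,0,0],"fingers": -1},
    {"slide": [0,0,0],"delta_rot": [0,0,0],"fingers": -1}
  ]
}}

```text
time_s: 19.2
tcp_pos: [0.5084, -0.2925, 0.1244]
eef_rot: [-179.9, -0.0, -115.7]
contact_force: [-5.0, 3.6, 17.8]
gripper_width: 0.0004
gripper_force: 8.3
```

Emit:
{"fn": "play_rows", "kwargs": {
  "rows": [
    {"slide": [0,0,0.004],"delta_rot": [0,0,0],"fingers": -1},
    {"slide": [0,0,0],"delta_rot": [0,0,0],"fingers": -1}
  ]
}}

```text
time_s: 19.45
tcp_pos: [0.5083, -0.2925, 0.124]
eef_rot: [-179.9, -0.0, -115.7]
contact_force: [-6.0, 3.1, 18.5]
gripper_width: 0.0006
gripper_force: 9.1
```

Emit:
{"fn": "play_rows", "kwargs": {
  "rows": [
    {"slide": [0,0,0.004],"delta_rot": [0,0,0],"fingers": -1},
    {"slide": [0,0,0],"delta_rot": [0,0,0],"fingers": -1}
  ]
}}

```text
time_s: 19.7
tcp_pos: [0.5084, -0.2925, 0.1239]
eef_rot: [-179.9, -0.0, -115.7]
contact_force: [-7.0, 4.1, 22.4]
gripper_width: 0.0006
gripper_force: 10.8
```

Emit:
{"fn": "play_rows", "kwargs": {
  "rows": [
    {"slide": [0,0,0.004],"delta_rot": [0,0,0],"fingers": -1},
    {"slide": [0,0,0],"delta_rot": [0,0,0],"fingers": -1}
  ]
}}

```text
time_s: 19.95
tcp_pos: [0.5084, -0.2925, 0.1238]
eef_rot: [-179.9, -0.0, -115.6]
contact_force: [-8.1, 5.6, 26.3]
gripper_width: 0.0006
gripper_force: 12.8
```

Emit:
{"fn": "play_rows", "kwargs": {
  "rows": [
    {"slide": [0,0,-0.012],"delta_rot": [0,0,0],"fingers": -1},
    {"slide": [0,0,0],"delta_rot": [0,0,0],"fingers": -1}
  ]
}}

```text
time_s: 20.2
tcp_pos: [0.5084, -0.2924, 0.1241]
eef_rot: [-179.9, -0.0, -115.7]
contact_force: [-4.7, 3.0, 15.0]
gripper_width: 0.0005
gripper_force: 7.1
```

Emit:
{"fn": "play_rows", "kwargs": {
  "rows": [
    {"slide": [0,0,-0.008],"delta_rot": [0,0,0],"fingers": -1},
    {"slide": [0,0,0],"delta_rot": [0,0,0],"fingers": -1}
  ]
}}

```text
time_s: 20.45
tcp_pos: [0.5084, -0.2923, 0.1246]
eef_rot: [-180.0, -0.0, -115.7]
contact_force: [-3.4, 1.7, 8.9]
gripper_width: 0.0001
gripper_force: 4.6
```

Emit:
{"fn": "play_rows", "kwargs": {
  "rows": [
    {"slide": [0,0,-0.006],"delta_rot": [0,0,0],"fingers": -1},
    {"slide": [0,0,0],"delta_rot": [0,0,0],"fingers": -1}
  ]
}}

```text
time_s: 20.7
tcp_pos: [0.5083, -0.2922, 0.1248]
eef_rot: [180.0, -0.0, -115.7]
contact_force: [-2.0, 0.7, 6.1]
gripper_width: 0.0002
gripper_force: 2.9
```

Emit:
{"fn": "play_rows", "kwargs": {
  "rows": [
    {"slide": [0,0,-0.006],"delta_rot": [0,0,0],"fingers": -1},
    {"slide": [0,0,0],"delta_rot": [0,0,0],"fingers": -1}
  ]
}}

```text
time_s: 20.95
tcp_pos: [0.5084, -0.2921, 0.1253]
eef_rot: [180.0, 0.0, -115.7]
contact_force: [-1.3, 0.6, 1.8]
gripper_width: 0.0002
gripper_force: 1.0
```

Emit:
{"fn": "play_rows", "kwargs": {
  "rows": [
    {"slide": [0,0,-0.006],"delta_rot": [0,0,0],"fingers": -1},
    {"slide": [0,0,0],"delta_rot": [0,0,0],"fingers": -1}
  ]
}}

```text
time_s: 21.2
tcp_pos: [0.5086, -0.2922, 0.1262]
eef_rot: [-180.0, 0.0, -115.7]
contact_force: [-0.2, 0.4, -0.4]
gripper_width: 0.0007
gripper_force: 0.0
```

Contact was lost about 3 mm lower than at the start, so it has latched. I'll retreat and take a last look.

Emit:
{"fn": "play_rows", "kwargs": {
  "rows": [
    {"slide": [0,0,-0.3],"delta_rot": [0,0,0],"fingers": -1},
    {"slide": [0,0,-0.35],"delta_rot": [0,0,0],"fingers": -1},
    {"slide": [-0.3,0,-0.2],"delta_rot": [0,0,0],"fingers": -1},
    {"slide": [-0.35,0,0],"delta_rot": [0,0,0],"fingers": -1},
    {"slide": [0,0,0],"delta_rot": [0,0,0],"fingers": -1},
    {"slide": [0,0,0],"delta_rot": [0,0,0],"fingers": -1},
    {"slide": [0,0,0],"delta_rot": [0,0,0],"fingers": -1}
  ]
}}

```text
time_s: 22.08
tcp_pos: [0.5503, -0.205, 0.2536]
eef_rot: [180.0, -0.0, -115.8]
contact_force: [-0.5, -0.1, 0.1]
gripper_width: 0.0005
gripper_force: 0.0
```

Run:
```python
from h import *
c=cap('side','s7.png');w=cap('wrist','w7.png');o=cv2.imread('pics/s6.png')
z=lambda i:cv2.resize(i[160:220,325:385],(400,400),interpolation=cv2.INTER_CUBIC)
wz=cv2.resize(w[0:200,220:420],(400,400),interpolation=cv2.INTER_CUBIC)
cv2.imwrite('pics/c7.png',cv2.resize(np.hstack([z(o),z(c),wz]),(798,266)))
```

```text
(no output)
```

View pics/c7.png

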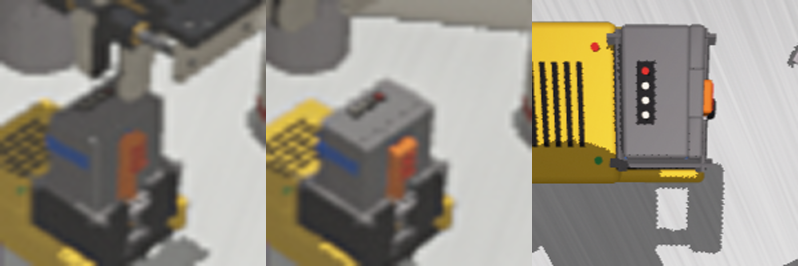

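The pack sits lower than before, upright, with the tab standing about 7–8 mm proud, so sprung out. Handing in.

```bash
python3 -c "
from plant import r
print(r.close_job())"
```

```text
the job is handed in; nothing more can be done
None
```

The pack is out of the stirrer and in the yellow charger, tab out; by feel it latched about 3 mm lower than it first stood (no distinct click showed in the force readings), and the job was handed in at about 22 s.

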